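Close up the board tester and start the test

ROBOT

A 6-joint arm with a two-finger parallel gripper is mounted at the origin on the work surface. World frame = base frame: x ahead of the robot, y to its left, z up, the work surface at z = 0. Lengths are in m, angles in rad, forces in N, time in s.
With the tool pointing down it reaches from about 0.375 to 0.9 m from the base axis. Payload 3.1 kg.
Tool frame: the origin (TCP) lies between the finger pads; the fingertips stand manip.finger_overhang ahead of it and the grasp point (between the pads) lies 5 mm behind it (manip.finger_overhang is the distance from the TCP to the fingertips, in m); z points along the fingers, y is the line along which they close (so a half turn about z gives the same grasp; the last joint's range is limited). The gripper opens to 85 mm and grips with 20 to 120 N. Pads are 22 mm wide; open, the fingers measure 114 mm over their backs; the gripper's body (76 mm by 85 mm) begins 54 mm behind the grasp point. The pads swing forward as they close: fully open they stand 13 mm farther back than shut.
Start: joints at [-1.365, 0.527, 1.433, -0, 1.181, -0.178], TCP at [0.235, -0.579, 0.207] pointing down, gripper open.
Joint ranges: [-3.08, 3.08], [-0.75, 2.2], [0.22, 2.44], [-1.43, 4.57], [0, 2.65], [-2.85, 2.85]. Speed limits (rad/s): [2.79, 2.79, 3.14, 3.14, 3.14, 3.14].

INTERFACE

Orientations are given as a unit quaternion [x, y, z, w].
In Python, from station import manip gives the robot as it stands.
- The arm moves only by the tool drive_tool, never from a script. Its argument "plan" is a list of rows, each a list of 7 numbers: the shift along the tool's x, y, z in m, then the turn, a rotation vector about the tool's x, y, z in degrees, then the opening, from -1 (shut) to 1 (fully open). In form: [[x, y, z, wx, wy, wz, gripper], ...]. A call has 1 to 10 rows; each row shifts and turns the commanded pose from where the row before left it, along the tool's axes as they then stand; what a row does not reach is not made up. A row lasts 1/10 s, in which the tool goes at most 50 mm and 8.59 degrees, less where a joint would pass 70% of its speed; a pose out of reach is approached as far as the arm can. A call is refused whole if a number of a shift passes 0.05 or a number of a turn 8.59, either way. A call with a gripper value outside its range is refused whole. The fingers move at their own pace and stop on an object; "newtons" is the grip in N (left out, the last holds). Time passes only in rows, so rows that do not move let the fingers close. It gives the time, the measured TCP pose, the force, the opening and the grip force at its end, in the units of the state.
- manip.sense(): the state, without advancing time (a new reading comes with each control period).
- manip.snapshot(name): name is "scene" or "top" or "wrist"; returns a dict with "image" (420x560x3 uint8, red, green, blue), "z_map" (420x560 float32, m along the optical axis (not along the pixel's ray), 0 where there is no reading), "fov_y" (degrees; the focal length in pixels is half the picture's height over the tangent of half this angle, whatever the lens; pixels are square), "cx", "cy" (the principal point, pixels), "extrinsics" (4x4, takes a point from camera to world coordinates); the wrist camera has in their place "mount" (4x4, takes a point from camera to tool coordinates, whose origin is the TCP and whose axes are the flange's). Camera axes: x right, y up, looking along -z (the intrinsics and any distortion apply to the point x, -y, -z); pixel columns grow to the right and rows downward; lengths in m; the calibration is good to about 2 mm. The wrist camera is an equidistant fisheye: a pixel r from the principal point sees the ray r / f radians off the axis. A picture is of the moment at which its call begins: read the wrist's pose just before it.
- manip.sign_off(): hands the job in; it is judged then, once.
The state is a dict: "t": time; "q": joint angles; "qd": joint speeds; "tau": joint torques, N m; "tcp_pos": TCP position; "tool_rot": TCP orientation; "force": force on the tool from outside, world axes, zero at the start; "ft_torque": the same for the moment, N m; "finger_gap": opening from 0.0 (shut) to 1.0 (fully open); "gripper_force": force on a finger pad.
Only numpy, scipy, OpenCV 4.12 (cv2) and the standard library are available. Lean on these libraries where they do the work, as an engineer would, in place of code of your own. Each camera call takes 0.05 s, during which the arm holds its last target. There are 200 camera calls.

TASK

A circuit board is lying ready in the open drawer of the grey board tester. Using only the fingertips, fold the raised hold-down flap right down over the board, then push the drawer fully home without slamming it, and then press the green start button down. Pick nothing up: the board stays seated in its orange nest, the red stop button is not pressed, and the blue bin, the bottle and the screwdriver stay where they are.

Things in the scene. Friction and masses are not known exactly. Their poses are not given: they have to be found in the camera images.
- tester: grey bench-top tester, fixed: housing 330 deep (x 0 to 330), 300 wide (y), 150 high, drawer in its front. Origin: at bench level in the middle of the housing's front face; its x axis points into the housing (away from the robot, the way the drawer is pushed in), y to the robot's left, z up
- drawer (a joint): how far the drawer is out, m: 0 = shut, front panel flat against the housing; 0.175 = end of travel; 0.17 at the start. It slides along the tester's x on stiff slides (about 4 N of friction) and stays where it is left. With the flap up it does not go under the housing roof
- drawer_face (a point): point on the outer (robot) face of the drawer's aluminium front panel, mid-width, at height 110; axes as the tester's. Panel 228 wide, 16 thick, from height 24 to 136. A dark horizontal bar handle (110 long, 10 thick) stands 30 off it lower down, axis at height 58: the panel above it is free to push on
- nest (a point): centre of the floor of the orange nest in the drawer, height 80, 111 behind the outer face of the front panel; moves with the drawer; axes as the tester's. Lips 7 high enclose the board with 2 of play all round
- flap_hinge (a point): middle of the flap's hinge line, height 99, which runs along the tester's x on the left (+y) edge of the nest: 0 in x, 83 in y, 19 in z from the nest point; moves with the drawer; axes as the tester's
- flap (a joint): angle of the hold-down flap, rad: 0 = flat over the board, pi/2 = upright; 1.15 to 1.55 at the start. Swings about flap_hinge, free edge towards the tester's -y as it comes down. Stiff hinge (about 0.17 N m): stays where it is left. Aluminium frame 108 wide (along x), 10 thick about the hinge line, reaching 162 from it, with a small red tab on the free edge to 180; shut, its top is at height 104
- flap_outer (a point): point on the flap's outer face (top when shut, +y side when standing), mid-width, 100 from the hinge line, 5 off the mid-plane. Here, between the frame bars, is a clear window 5 thick: its outer face is 2.5 inside this point; the solid end bar lies 140 to 162 from the hinge. Site axes turn with the flap: z out of the outer face, -y from hinge to free edge
- board: loose green circuit board 92 (x) x 112 (y), 3 thick with parts up to 6, lying in the nest; origin in the middle of its underside
- station: grey two-button box, fixed, 90 (x) x 165 (y) x 45 high, beside the tester; origin in the middle of its underside. The green start button is 42 towards its +y, the red stop button 42 towards its -y
- start_top (a point): centre of the top of the green start button (radius 16); pressed straight down, 6 of travel, fully down takes 5 N, springs back
- start (a joint): how far the start button is down, m: 0 = up, 0.006 = fully down
- stop (a joint): how far the red stop button is down, m: 0 = up
- bin: loose blue open bin 100 x 150 x 50 high, a few connectors in it; origin in the middle of its underside
- cleaner: loose closed white bottle with a red cap, radius 24, 110 high; origin in the middle of its underside
- driver: loose screwdriver lying on the bench, about 200 long; origin under its middle, handle towards its -x
Mind the look-alikes: they are no part of the job. There is more than one size of the board; the one meant has the size given above.

How it is judged:
On the way, in this order (a step that is already met when the one before it is completed fails the run):
1. the flap is folded down over the board (value of joint flap below 0.06 rad and z of board in the frame of nest below 0.004 m and x of board in the frame of nest between -0.006 and 0.006 m and y of board in the frame of nest between -0.006 and 0.006 m), for 0.2 s.
2. the drawer is pushed fully home with the flap down (value of joint flap below 0.06 rad and value of joint drawer below 0.005 m), for 0.2 s.
3. the green start button is pressed down (all of step 2 and value of joint start above 0.004 m).
At the end, for the whole second after the job is handed in: flap flat (under 0.06 rad), drawer home (under 5 mm out), start button pressed after that (over 4 mm down) and released, board lying in its nest (within 6 mm sideways, 4 mm in height) (all of step 2 and value of joint start below 0.002 m and z of board in the frame of nest below 0.004 m and x of board in the frame of nest between -0.006 and 0.006 m and y of board in the frame of nest between -0.006 and 0.006 m); the robot touches nothing.
It fails at once if the drawer is slammed (faster than 0.4 m/s), or run in under the roof with the flap still up (less than 0.14 m out, flap over 0.3 rad) (velocity of joint drawer below -0.4 m/s or (value of joint drawer below 0.14 m and value of joint flap above 0.3 rad)).
It fails at once if the arm or the gripper's body, not the fingers, pushes the tester or its parts (over 8 N) (contact force between the arm and tester above 8 N).
It fails at once if the red stop button is pressed, or start before the drawer is home (over 3 mm) (value of joint stop above 0.003 m or (value of joint start above 0.003 m and value of joint drawer above 0.007 m)).
It fails at once if the board is lifted out of its nest (over 8 mm) (z of board in the frame of nest above 0.008 m).
It fails at once if the bin, the bottle or the screwdriver is picked up or moved more than 20 mm (distance of any of bin, cleaner, driver from where it was at the start of the episode above 0.02 m).
It also fails if it takes over 51 s, if anything falls off the work surface, if the arm or the gripper's body presses on something with over 40 N, if the wrist force passes 120 N, or if a joint passes its speed limit or range.

## Working session

There is one attempt and no reset: what is moved stays moved. The work goes in short steps, Python scripts to look and compute and a tool call to move; the robot and the scene stay as the last step left them, time stands still between calls to the robot, and variables do not carry over. Pictures are saved under pics/ and viewed, at most 10 in all, crops included, and the job is handed in when it is done.

Besides the shell and the picture viewer there is one more tool, called after "Emit:" by a JSON object that holds its "name" and its "arguments", one argument or row to a line. drive_tool: Moves the arm, as the interface text tells. Its arguments: {"type":"object","properties":{"plan":{"type":"array"},"newtons":{"type":"number"}},"required":["plan"]}

```bash
mkdir -p pics; cat > h.py <<'E'
import numpy as np, cv2
from station import manip
def cloud(s):
    h,w=s["z_map"].shape; f=h/2/np.tan(np.radians(s["fov_y"]/2))
    v,u=np.mgrid[:h,:w]; z=s["z_map"].astype(float)
    P=np.stack([(u-s["cx"])/f*z,-(v-s["cy"])/f*z,-z],-1)
    E=np.array(s["extrinsics"]); W=P@E[:3,:3].T+E[:3,3]; W[z==0]=np.nan
    return W
def save(n,im,sc=1.0):
    cv2.imwrite("pics/"+n+".png",cv2.resize(im[:,:,::-1],None,fx=sc,fy=sc))
E
python3 - <<'E'
from h import *
for n in("scene","top"):
    s=manip.snapshot(n); save(n,s["image"],1.4); np.savez(n+".npz",W=cloud(s),im=s["image"])
    print(n,s["fov_y"],s["cx"],s["cy"],np.round(s["extrinsics"],3).tolist(),[k for k in s])
print(manip.finger_overhang, manip.sense())
E
```

```text
scene 54.49620245028513 280.7539665638096 211.0760689167803 [[-0.104, -0.57, 0.815, 1.458], [0.994, -0.04, 0.098, 0.105], [-0.024, 0.821, 0.571, 0.712], [0.0, 0.0, 0.0, 1.0]] ['image', 'z_map', 'fov_y', 'cx', 'cy', 'extrinsics']
top 50.265118362298104 279.4072949083244 204.84095713642952 [[-0.006, 0.995, -0.097, 0.464], [-1.0, -0.007, -0.01, -0.015], [-0.01, 0.096, 0.995, 1.248], [0.0, 0.0, 0.0, 1.0]] ['image', 'z_map', 'fov_y', 'cx', 'cy', 'extrinsics']
0.014 {'t': 0.1, 'q': array([-1.36451278e+00,  5.28389754e-01,  1.43377902e+00, -2.07803094e-06,
        1.18142216e+00, -1.78504416e-01]), 'qd': array([ 0.00024268, -0.00110536, -0.00226034,  0.00025287, -0.00103334,
        0.00099133]), 'tau': array([ 8.97617997e-05, -4.43306136e+01, -1.78586161e+01, -2.33628034e-04,
        3.89330715e-03, -2.84380455e-06]), 'tcp_pos': array([ 0.23448004, -0.57859245,  0.20611982]), 'tool_rot': array([ 9.81548731e-01,  1.91209545e-01, -1.48379021e-05, -9.99028334e-04]), 'force': array([ 0.75963634, -0.45410218,  0.23876356]), 'ft_torque': array([-0.04816011,  0.02487994,  0.00643702]), 'gripper_force': 0.0, 'finger_gap': 0.9988561369451038}
```

View pics/scene.png

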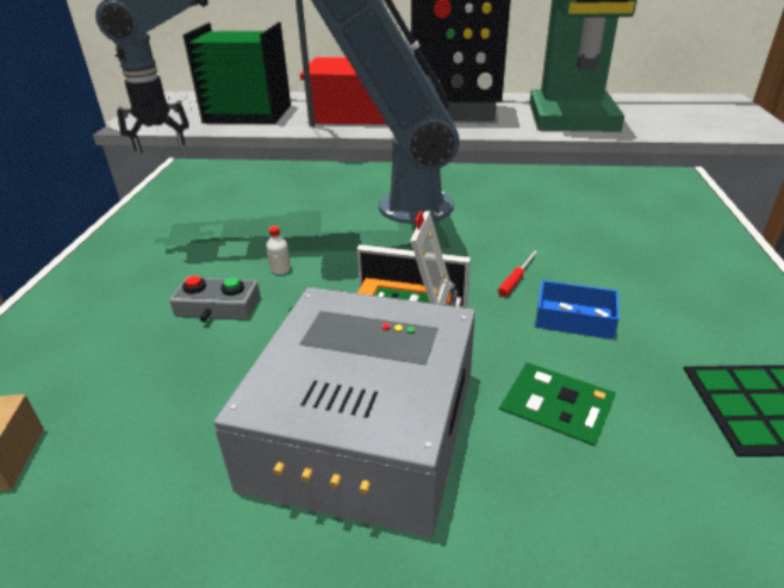

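View pics/top.png

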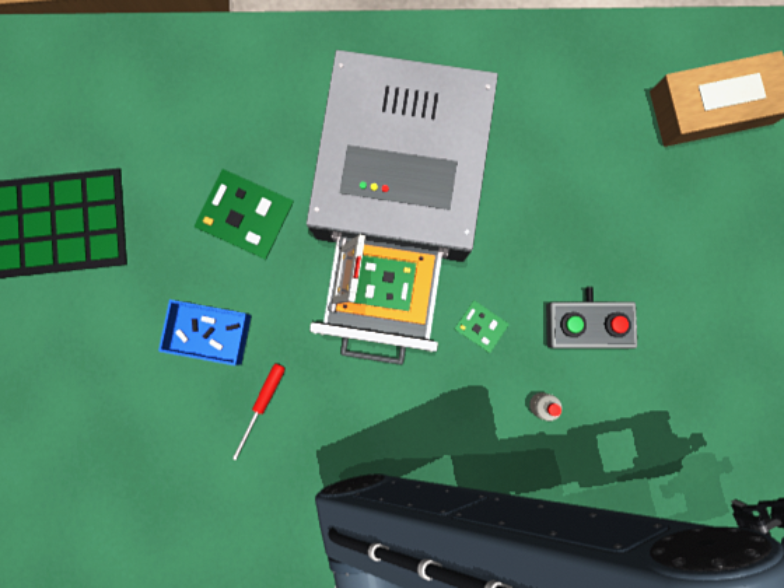

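The top view (784 wide) shows the tester with roof centre near (403,150), the drawer front panel at (375,336), the nest and board at (388,285), and the standing flap at (350,270). The station is at (593,325), with green at (575,324) and red at (619,324). The bottle is at (546,406), the bin at (205,332) and the driver at (260,410).

There are three loose-looking boards: a large one at (243,213), a small one at (482,326), and the one in the orange nest at (388,285). The nest board is the one meant. I'll check its size, and enlarge a crop to confirm.

```bash
python3 - <<'E'
from h import *
d=np.load("top.npz");W=d["W"];im=d["im"];c=np.load("scene.npz");S=c["W"];si=c["im"]
def box(a,u0,u1,v0,v1,k=1.4): return a[int(v0/k):int(v1/k),int(u0/k):int(u1/k)]
def rect(P,lab):
    r=cv2.minAreaRect(P[:,:2].astype(np.float32)*1000); print(lab,len(P),np.round(r[0],1),np.round(r[1],1),round(r[2],2),"zmed",np.round(np.median(P[:,2]),4))
    return r
B=box(W,290,510,40,270).reshape(-1,3); r=rect(B[(B[:,2]>.14)&(B[:,2]<.16)],"roof top")
B=S[190:340,150:350].reshape(-1,3); rect(B[(B[:,2]>.143)&(B[:,2]<.157)&(B[:,0]>.55)],"roof scene")
B=box(W,300,445,315,355).reshape(-1,3); rect(B[(B[:,2]>.128)&(B[:,2]<.145)],"panel top")
for nm,A,I,reg in(("top",W,im,(545,640,295,350)),("scene",S,si,(165,265,270,325))):
    P=box(A,*reg).reshape(-1,3);C=box(I,*reg).reshape(-1,3).astype(int)
    g=(C[:,1]>120)&(C[:,0]<80)&(C[:,2]<120)&(P[:,2]>.05); rd=(C[:,0]>150)&(C[:,1]<80)&(P[:,2]>.04)
    for l,m in(("green",g),("red",rd)):
        Q=P[m]
        if len(Q): top=Q[Q[:,2]>np.percentile(Q[:,2],50)-.004]; print(nm,l,len(Q),np.round(np.median(Q,0),4),"zmax",np.round(np.percentile(Q[:,2],95),4))
B=box(W,545,640,295,350).reshape(-1,3); rect(B[(B[:,2]>.04)&(B[:,2]<.05)],"station")
# board in nest
P=box(W,345,430,245,320).reshape(-1,3);C=box(im,345,430,245,320).reshape(-1,3).astype(int)
g=(C[:,1]>C[:,0]*1.4)&(C[:,1]>C[:,2]*1.2)&(P[:,2]>.07)&(P[:,2]<.1); rect(P[g],"nest board")
for l,reg in(("big",(190,298,165,262)),("small",(450,515,295,355))):
    P=box(W,*reg).reshape(-1,3); rect(P[(P[:,2]>.006)&(P[:,2]<.03)],l)
bt=box(W,520,570,385,425).reshape(-1,3); Q=bt[bt[:,2]>.03]; print("bottle",np.round(np.median(Q,0),3),Q[:,2].max())
# flap pts
for nm,A,reg in(("top",W,(325,372,230,320)),("scene",S,(405,460,205,305))):
    P=box(A,*reg).reshape(-1,3);Q=P[(P[:,2]>.155)&(P[:,2]<.30)&(P[:,0]<.62)]; print(nm,len(Q),np.round(np.nanmin(Q,0),3),np.round(np.nanmax(Q,0),3))
save("crop",im[150:270,200:370],4.4)
E
```

```text
roof top 15212 [791.  -20.7] [300.9 397.9] 80.78 zmed 0.1493
roof scene 16111 [763.3 -17.3] [300.1 455.5] 80.92 zmed 0.1498
panel top 637 [486.8  28.2] [227.1  18.9] 80.87 zmed 0.1348
top green 37 [ 0.5076 -0.3525  0.0644] zmax 0.0677
top red 118 [ 0.5068 -0.4318  0.0656] zmax 0.0694
scene green 48 [ 0.5086 -0.3484  0.0661] zmax 0.0681
scene red 44 [ 0.5092 -0.4314  0.066 ] zmax 0.0687
station 1424 [ 507.  -389.5] [164.2  88.6] 89.64 zmed 0.0442
nest board 1092 [585.4   8.4] [102.   89.4] 80.75 zmed 0.082
big 658 [746.3 292. ] [194.8 188.2] 84.6 zmed 0.0076
small 29 [ 506.6 -170.3] [116.2  59.6] 76.08 zmed 0.0066
bottle [ 0.356 -0.286  0.075] 0.11256084055750626
top 401 [0.54  0.043 0.155] [0.62  0.09  0.274]
scene 499 [0.54  0.042 0.156] [0.619 0.09  0.273]
```

View pics/crop.png

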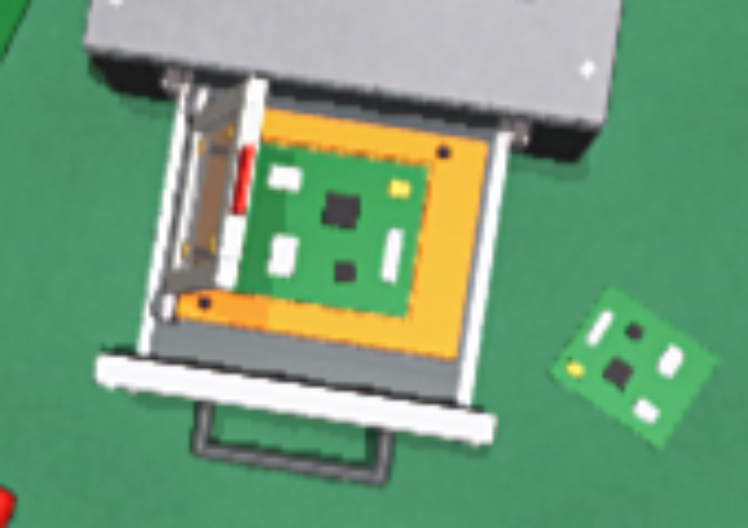

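The crop shows the nest board seated in the orange nest, the flap standing up at its left edge (red tab at (243,180)), and the small decoy board lying off to the right. The nest board measures about 89 mm along x, with its y side partly hidden by the flap, so it fits. The tester yaw is -9.2° and the nest is at about (0.5885, 0.012).

I'm moving with closed fingers.

Emit:
{"name": "drive_tool", "arguments": {
  "plan": [
    [0, 0, -0.045, 0, 0, 7.8, -1],
    [0, 0, -0.045, 0, 0, 7.8, -1],
    [0, 0, -0.045, 0, 0, 7.8, -1],
    [0, 0, -0.045, 0, 0, 7.8, -1],
    [0.0144, -0.0444, 0, 0, 0, 0, -1],
    [0.0144, -0.0444, 0, 0, 0, 0, -1],
    [0.0144, -0.0444, 0, 0, 0, 0, -1],
    [0.0144, -0.0444, 0, 0, 0, 0, -1],
    [0.0144, -0.0444, 0, 0, 0, 0, -1],
    [0, 0, 0, 0, 0, 0, -1]
  ],
  "newtons": 40
}}

```text
t: 1.1
tcp_pos: [0.3426, -0.366, 0.3871]
tool_rot: [0.997, -0.077, 0.0, -0.002]
force: [1.0, -0.7, -0.4]
finger_gap: 0.004
gripper_force: 0.0
```

Emit:
{"name": "drive_tool", "arguments": {
  "plan": [
    [0.0144, -0.044, 0, 0, 0, 0, -1],
    [0.0144, -0.044, 0, 0, 0, 0, -1],
    [0.0144, -0.044, 0, 0, 0, 0, -1],
    [0.0144, -0.044, 0, 0, 0, 0, -1],
    [0.0144, -0.044, 0, 0, 0, 0, -1],
    [0.0144, -0.044, 0, 0, 0, 0, -1],
    [0.0144, -0.044, 0, 0, 0, 0, -1],
    [0.0144, -0.044, 0, 0, 0, 0, -1],
    [0.0144, -0.044, 0, 0, 0, 0, -1],
    [0.0144, -0.044, 0, 0, 0, 0, -1]
  ]
}}

```text
t: 2.1
tcp_pos: [0.554, 0.041, 0.3866]
tool_rot: [0.997, -0.08, -0.0, 0.0]
force: [1.1, -0.4, -0.1]
finger_gap: 0.0
gripper_force: 0.0
```

Emit:
{"name": "drive_tool", "arguments": {
  "plan": [
    [0.0144, -0.044, 0, 0, 0, 0, -1],
    [0.0144, -0.044, 0, 0, 0, 0, -1],
    [0, 0, 0, 0, 0, 0, -1],
    [0, 0, 0, 0, 0, 0, -1]
  ]
}}

```text
t: 2.5
tcp_pos: [0.5958, 0.1225, 0.3859]
tool_rot: [0.997, -0.079, -0.001, 0.001]
force: [0.3, 0.4, -0.2]
finger_gap: -0.001
gripper_force: 0.0
```

```bash
cat >> h.py <<'E'
X=np.array([.987,-.160]);Y=np.array([.160,.987]);N=np.array([.5885,.0118])
def st():
    from scipy.spatial.transform import Rotation as R
    s=manip.sense(); d=s["tcp_pos"][:2]-N
    print("nest mm x,y,tcpz",np.round([d@X*1e3,d@Y*1e3,s["tcp_pos"][2]*1e3],1),"axes",np.round(R.from_quat(s["tool_rot"]).as_matrix(),3).tolist(),"F",np.round(s["force"],1),"t",s["t"],"oh",manip.finger_overhang,"q",np.round(s["q"],2))
    return s
E
python3 - <<'E'
from h import *
st()
s=manip.snapshot("scene"); save("s2",s["image"],1.4); W=cloud(s)
# points in flap region in nest coords
P=W[140:230,280:335].reshape(-1,3); d=P[:,:2]-N; L=np.c_[d@X,d@Y,P[:,2]]*1e3
m=(abs(L[:,0])<60)&(L[:,1]>-20)&(L[:,1]<100)&(L[:,2]>110)&(L[:,2]<300); L=L[m]
for z in range(110,290,15):
    k=(L[:,2]>=z)&(L[:,2]<z+15)
    if k.sum(): print(z,k.sum(),np.round(np.percentile(L[k,1],[2,50,98]),1))
t=manip.snapshot("top"); save("t2",t["image"],1.4)
E
```

```text
nest mm x,y,tcpz [-10.5 110.4 385.9] axes [[0.988, -0.157, -0.002], [-0.157, -0.988, -0.001], [-0.002, 0.001, -1.0]] F [ 0.3  0.4 -0.2] t 2.5 oh 0.014 q [ 0.02  0.36  1.22 -0.    1.56  1.75]
110 69 [77.  81.2 84.1]
125 86 [70.3 75.5 79.3]
140 102 [64.1 71.  74.7]
155 102 [58.7 66.4 70.6]
170 105 [56.  62.5 66.1]
185 105 [51.6 58.2 61.8]
200 107 [46.1 53.9 57.7]
215 115 [43.3 49.7 53.4]
230 95 [38.6 46.5 49.5]
245 144 [33.9 41.9 45.6]
260 41 [33.8 37.8 40.5]
```

View pics/s2.png

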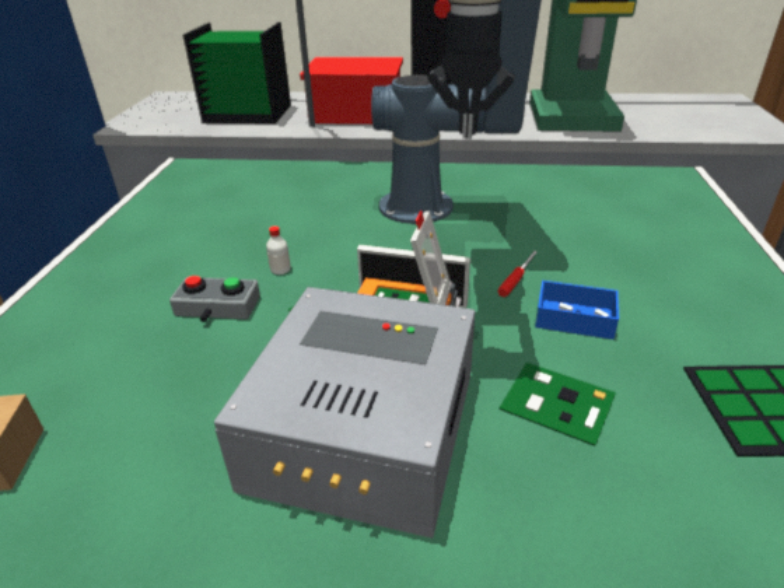

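The flap plane fits a ≈ 1.29 rad, with the hinge near y = 83 in the nest frame, as described. In the picture the gripper is clear, at (467,110), with slim closed tips. I'll descend beside the flap.

Emit:
{"name": "drive_tool", "arguments": {
  "plan": [
    [0, 0, 0.043, 0, 0, 0, -1],
    [0, 0, 0.043, 0, 0, 0, -1],
    [0, 0, 0.042, 0, 0, 0, -1],
    [0, 0, 0, 0, 0, 0, -1],
    [0, 0.025, 0, 0, 0, 0, -1],
    [0, 0.025, 0, 0, 0, 0, -1],
    [0, 0, 0, 0, 0, 0, -1]
  ]
}}

```text
t: 3.3
tcp_pos: [0.5886, 0.0692, 0.2618]
tool_rot: [0.997, -0.082, 0.002, 0.001]
force: [0.5, -0.4, 0.2]
finger_gap: -0.001
gripper_force: 0.0
```

```bash
python3 -c "
from h import *
st()"
```

```text
nest mm x,y,tcpz [ -9.1  56.7 261.8] axes [[0.987, -0.163, 0.004], [-0.163, -0.987, -0.002], [0.004, 0.001, -1.0]] F [ 0.5 -0.4  0.2] t 3.3 oh 0.014 q [-0.07  0.42  1.45 -0.    1.26  1.66]
```

Emit:
{"name": "drive_tool", "arguments": {
  "plan": [
    [0, 0.0187, 0.0038, 0, 0, 0, -1],
    [0, 0.0139, 0.0056, 0, 0, 0, -1],
    [0, 0.0132, 0.0071, 0, 0, 0, -1],
    [0, 0.0125, 0.0083, 0, 0, 0, -1],
    [0, 0.0116, 0.0095, 0, 0, 0, -1],
    [0, 0.0106, 0.0106, 0, 0, 0, -1],
    [0, 0.0095, 0.0117, 0, 0, 0, -1],
    [0, 0, 0, 0, 0, 0, -1]
  ]
}}

```text
t: 4.1
tcp_pos: [0.5717, -0.0169, 0.2]
tool_rot: [0.997, -0.081, -0.002, -0.0]
force: [0.2, 0.5, 0.3]
finger_gap: 0.004
gripper_force: 0.0
```

```bash
python3 - <<'E'
from h import *
st()
s=manip.snapshot("scene"); save("s3",s["image"][90:260,180:400],3.4)
E
```

```text
nest mm x,y,tcpz [-12. -31. 200.] axes [[0.987, -0.161, -0.005], [-0.161, -0.987, 0.001], [-0.005, -0.0, -1.0]] F [0.2 0.5 0.3] t 4.1 oh 0.014 q [-0.22  0.47  1.57 -0.    1.11  1.51]
```

View pics/s3.png

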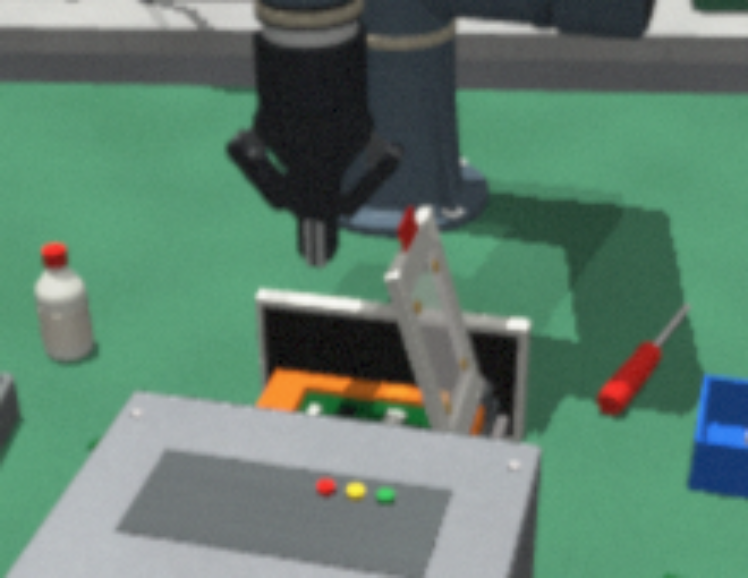

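The fingertip passed just over the flap's top edge. The flap still stands at (425,300), and the finger is on its far side at (317,255). I'll go back over it and push lower on the flap.

Emit:
{"name": "drive_tool", "arguments": {
  "plan": [
    [0, 0, -0.045, 0, 0, 0, -1],
    [0, 0, -0.045, 0, 0, 0, -1],
    [0, 0, -0.04, 0, 0, 0, -1],
    [0, 0, 0, 0, 0, 0, -1],
    [0, -0.048, 0, 0, 0, 0, -1],
    [0, -0.048, 0, 0, 0, 0, -1],
    [0, -0.048, 0, 0, 0, 0, -1],
    [0, 0, 0, 0, 0, 0, -1]
  ]
}}

```text
t: 4.95
tcp_pos: [0.5961, 0.1325, 0.332]
tool_rot: [0.997, -0.076, -0.0, -0.002]
force: [-0.4, 0.4, -0.2]
finger_gap: 0.001
gripper_force: 0.0
```

```bash
cat >> h.py <<'E'
def flap():
    s=manip.snapshot("scene"); W=cloud(s).reshape(-1,3); d=W[:,:2]-N; L=np.c_[d@X,d@Y,W[:,2]]*1e3
    m=(abs(L[:,0])<54)&(L[:,1]>-110)&(L[:,1]<100)&(L[:,2]>112)&(L[:,2]<290); L=L[m]
    for z in range(110,290,20):
        k=(L[:,2]>=z)&(L[:,2]<z+20)
        if k.sum(): print(z,k.sum(),np.round(np.percentile(L[k,1],[2,50,98]),1),np.round(L[k,2].max()))
    return s
E
python3 - <<'E'
from h import *
st(); flap()
E
```

```text
nest mm x,y,tcpz [-11.9 120.3 332. ] axes [[0.988, -0.152, 0.0], [-0.152, -0.988, 0.003], [-0.0, -0.003, -1.0]] F [-0.4  0.4 -0.2] t 4.95 oh 0.014 q [0.03 0.4  1.31 0.   1.44 1.76]
110 94 [75.4 80.  83.6] 130.0
130 125 [66.  73.  77.9] 150.0
150 130 [59.9 67.4 72. ] 170.0
170 133 [55.2 61.7 66.2] 190.0
190 147 [48.7 55.8 60.8] 210.0
210 135 [43.3 50.2 54.5] 230.0
230 136 [36.8 46.  49.8] 249.0
250 130 [33.5 40.1 44.4] 269.0
270 15 [34.  35.8 37.4] 274.0
```

Emit:
{"name": "drive_tool", "arguments": {
  "plan": [
    [0, 0, 0.033, 0, 0, 0, -1],
    [0, 0, 0.033, 0, 0, 0, -1],
    [0, 0, 0.032, 0, 0, 0, -1],
    [0, 0, 0, 0, 0, 0, -1],
    [0, 0.024, 0, 0, 0, 0, -1],
    [0, 0.024, 0, 0, 0, 0, -1],
    [0, 0.01, 0, 0, 0, 0, -1],
    [0, 0.01, 0, 0, 0, 0, -1],
    [0, 0, 0, 0, 0, 0, -1]
  ]
}}

```text
t: 5.9
tcp_pos: [0.5858, 0.058, 0.2353]
tool_rot: [0.997, -0.081, 0.001, 0.0]
force: [0.4, -0.3, -0.5]
finger_gap: -0.001
gripper_force: 0.0
```

```bash
python3 - <<'E'
from h import *
st(); flap()
E
```

```text
nest mm x,y,tcpz [-10.   45.1 235.3] axes [[0.987, -0.161, 0.001], [-0.161, -0.987, -0.0], [0.001, -0.0, -1.0]] F [ 0.4 -0.3 -0.5] t 5.9 oh 0.014 q [-0.09  0.45  1.49 -0.    1.2   1.64]
110 95 [74.7 79.1 82.9] 130.0
130 142 [63.9 71.3 76.6] 150.0
150 138 [58.2 64.4 68.8] 170.0
170 141 [51.4 58.4 63. ] 190.0
190 151 [44.2 51.5 56.4] 210.0
210 152 [38.7 45.3 50.4] 230.0
230 129 [32.  40.1 43.8] 250.0
250 114 [27.4 34.4 52.7] 270.0
270 108 [28.4 45.2 58. ] 290.0
```

Contact made: the flap has moved to about 1.26 rad. I'll follow the arc with a slightly smaller radius.

Emit:
{"name": "drive_tool", "arguments": {
  "plan": [
    [0, 0.0114, 0.0095, 0, 0, 0, -1],
    [0, 0.0097, 0.0109, 0, 0, 0, -1],
    [0, 0.0112, 0.0065, 0, 0, 0, -1],
    [0, 0.0106, 0.0076, 0, 0, 0, -1],
    [0, 0.0098, 0.0085, 0, 0, 0, -1],
    [0, 0.0088, 0.0096, 0, 0, 0, -1],
    [0, 0, 0, 0, 0, 0, -1]
  ]
}}

```text
t: 6.65
tcp_pos: [0.5738, -0.0024, 0.1793]
tool_rot: [0.997, -0.08, -0.003, -0.0]
force: [-0.2, 0.2, -0.1]
finger_gap: 0.002
gripper_force: 0.0
```

```bash
python3 - <<'E'
from h import *
st(); flap()
E
```

```text
nest mm x,y,tcpz [-12.2 -16.4 179.3] axes [[0.987, -0.16, -0.005], [-0.16, -0.987, 0.001], [-0.005, -0.0, -1.0]] F [-0.2  0.2 -0.1] t 6.65 oh 0.014 q [-0.2   0.49  1.59 -0.    1.06  1.53]
110 205 [51.8 62.3 74.7] 130.0
130 296 [26.6 40.5 53.2] 150.0
150 291 [ 6.2 19.  31. ] 170.0
170 305 [-15.8  -3.3   9.2] 190.0
190 215 [-37.9 -22.9 -10.5] 210.0
210 164 [-48.8 -31.4  -3.9] 230.0
230 95 [-41.  -16.4   1.6] 250.0
250 246 [-55.6 -21.   21.8] 270.0
270 273 [-71.  -21.4  38.9] 290.0
```

```bash
python3 - <<'E'
from h import *
s=manip.snapshot("scene"); a=s["image"][100:240,200:380]; t=manip.snapshot("top"); b=t["image"][120:260,200:380]
save("st4",np.vstack([a,b]),2.1)
E
```

```text
(no output)
```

View pics/st4.png

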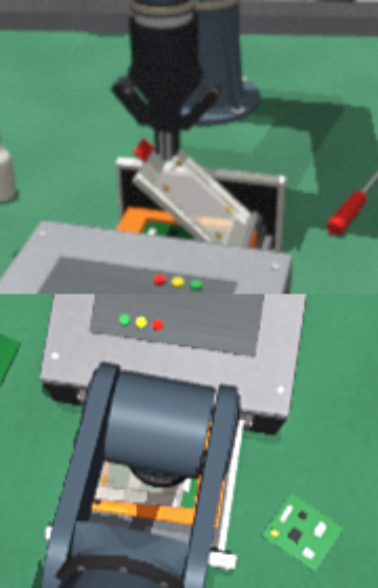

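The finger is on the flap's upper face, at about (165,155) in the upper picture, and the flap is at about 0.73 rad. I'll check where the fingertip stands relative to the TCP.

```bash
python3 - <<'E'
from h import *
q=manip.sense(); s=manip.snapshot("scene"); W=cloud(s).reshape(-1,3); C=s["image"].reshape(-1,3).astype(int)
d=W[:,:2]-q["tcp_pos"][:2]; L=np.c_[d@X,d@Y,W[:,2]-q["tcp_pos"][2]]*1e3
m=(abs(L[:,0])<60)&(abs(L[:,1])<70)&(L[:,2]>-30)&(L[:,2]<130)&(C.max(1)<95)
L=L[m]
for z in range(-30,130,10):
    k=(L[:,2]>=z)&(L[:,2]<z+10)
    if k.sum(): print(z,k.sum(),np.round(np.percentile(L[k],[5,50,95],axis=0),0).tolist())
w=manip.snapshot("wrist"); print(np.round(w["mount"],3).tolist(),w["fov_y"],w["cx"],w["cy"]); 
E
```

```text
20 2 [[12.0, -1.0, 29.0], [12.0, 0.0, 30.0], [13.0, 1.0, 30.0]]
30 29 [[-1.0, -12.0, 31.0], [7.0, 4.0, 36.0], [12.0, 13.0, 39.0]]
40 36 [[-6.0, -12.0, 41.0], [8.0, 2.0, 45.0], [12.0, 13.0, 49.0]]
50 41 [[-6.0, -11.0, 51.0], [9.0, 2.0, 55.0], [12.0, 13.0, 59.0]]
60 40 [[4.0, -15.0, 61.0], [10.0, -2.0, 66.0], [15.0, 15.0, 70.0]]
70 109 [[-6.0, -29.0, 71.0], [11.0, -3.0, 76.0], [15.0, 28.0, 80.0]]
80 126 [[-9.0, -36.0, 80.0], [12.0, -5.0, 85.0], [16.0, 37.0, 89.0]]
90 120 [[-6.0, -44.0, 91.0], [13.0, -6.0, 95.0], [19.0, 43.0, 100.0]]
100 135 [[5.0, -51.0, 101.0], [13.0, -2.0, 105.0], [18.0, 53.0, 109.0]]
110 206 [[-2.0, -55.0, 110.0], [11.0, 8.0, 115.0], [20.0, 59.0, 119.0]]
120 167 [[2.0, -42.0, 120.0], [12.0, 4.0, 125.0], [21.0, 45.0, 129.0]]
[[-0.001, 0.948, 0.319, 0.081], [1.0, 0.001, -0.0, 0.002], [-0.0, 0.319, -0.948, -0.167], [0.0, 0.0, 0.0, 1.0]] 65.70646984690485 278.6538879908017 212.9736800723203
```

Emit:
{"name": "drive_tool", "arguments": {
  "plan": [
    [0, 0, -0.04, 0, 0, 0, -1],
    [0, 0, -0.04, 0, 0, 0, -1],
    [0, 0, 0, 0, 0, 0, -1],
    [0, 0, 0, 0, 0, 0, -1]
  ]
}}

```text
t: 7.3
tcp_pos: [0.5764, -0.0013, 0.2634]
tool_rot: [0.997, -0.079, 0.002, 0.0]
force: [0.6, 0.6, -0.9]
finger_gap: 0.002
gripper_force: 0.0
```

```bash
python3 - <<'E'
from h import *
q=st(); s=flap(); W=cloud(s).reshape(-1,3); C=s["image"].reshape(-1,3).astype(int)
d=W[:,:2]-q["tcp_pos"][:2]; L=np.c_[d@X,d@Y,W[:,2]-q["tcp_pos"][2]]*1e3
m=(abs(L[:,0])<30)&(abs(L[:,1])<30)&(L[:,2]>-30)&(L[:,2]<70)
L=L[m]
for z in range(-30,70,10):
    k=(L[:,2]>=z)&(L[:,2]<z+10)
    if k.sum(): print(z,k.sum(),np.round(np.percentile(L[k],[5,50,95],axis=0),0).tolist())
E
```

```text
nest mm x,y,tcpz [ -9.9 -14.9 263.4] axes [[0.987, -0.158, 0.003], [-0.158, -0.987, -0.001], [0.004, 0.0, -1.0]] F [ 0.6  0.6 -0.9] t 7.3 oh 0.014 q [-0.2   0.4   1.49  0.    1.25  1.53]
110 210 [50.8 62.1 74.6] 130.0
130 285 [26.4 40.2 52.7] 150.0
150 302 [ 4.7 18.5 31.3] 170.0
170 300 [-16.2  -3.5   9.4] 190.0
190 289 [-38.  -23.5 -12.3] 210.0
210 95 [-49.1 -40.  -31. ] 224.0
270 5 [-17.2 -11.7  -8.2] 290.0
20 13 [[4.0, -5.0, 24.0], [9.0, 0.0, 28.0], [11.0, 6.0, 30.0]]
30 44 [[-1.0, -12.0, 31.0], [9.0, 1.0, 36.0], [13.0, 12.0, 39.0]]
40 48 [[1.0, -14.0, 41.0], [9.0, 1.0, 44.0], [12.0, 13.0, 48.0]]
50 53 [[-1.0, -12.0, 51.0], [8.0, 2.0, 55.0], [13.0, 13.0, 59.0]]
60 49 [[4.0, -19.0, 60.0], [10.0, -2.0, 66.0], [15.0, 17.0, 69.0]]
```

In free air the fingertips show 24 to 28 mm above the reported TCP height, so I'll use tip z ≈ TCP z + 25. The flap stayed at about 0.74 rad. I'll continue the arc down to about 0.2 rad.

Emit:
{"name": "drive_tool", "arguments": {
  "plan": [
    [0, 0.002, 0.042, 0, 0, 0, -1],
    [0, 0.003, 0.042, 0, 0, 0, -1],
    [0, 0.005, 0.008, 0, 0, 0, -1],
    [0, 0.009, 0.011, 0, 0, 0, -1],
    [0, 0.008, 0.012, 0, 0, 0, -1],
    [0, 0.007, 0.013, 0, 0, 0, -1],
    [0, 0.005, 0.013, 0, 0, 0, -1],
    [0, 0.004, 0.014, 0, 0, 0, -1],
    [0, 0, 0, 0, 0, 0, -1]
  ]
}}

```text
t: 8.25
tcp_pos: [0.568, -0.0449, 0.1055]
tool_rot: [0.997, -0.08, -0.001, -0.0]
force: [-0.3, -0.5, -0.6]
finger_gap: -0.0
gripper_force: 0.0
```

```bash
python3 - <<'E'
from h import *
st(); flap()
E
```

```text
nest mm x,y,tcpz [-11.2 -59.2 105.5] axes [[0.987, -0.16, -0.002], [-0.16, -0.987, 0.0], [-0.002, -0.0, -1.0]] F [-0.3 -0.5 -0.6] t 8.25 oh 0.014 q [-0.27  0.59  1.66 -0.    0.89  1.46]
110 676 [-85.2 -29.8  21.9] 130.0
130 85 [-94.  -63.6 -46.7] 149.0
150 76 [-73.  -57.2 -45.9] 168.0
170 189 [-94.3 -62.3 -24.9] 190.0
190 208 [-107.2  -65.3   -8.6] 210.0
210 293 [-109.3  -48.7    0.5] 230.0
230 236 [-98.1 -51.3 -17.8] 249.0
250 144 [-90.7 -44.9 -22.1] 270.0
270 234 [-89.9 -47.2 -22.2] 290.0
```

Emit:
{"name": "drive_tool", "arguments": {
  "plan": [
    [0, 0.001, 0.007, 0, 0, 0, -1],
    [0, 0.001, 0.006, 0, 0, 0, -1],
    [0, 0.001, 0.005, 0, 0, 0, -1],
    [0, 0, 0.004, 0, 0, 0, -1],
    [0, 0, 0, 0, 0, 0, -1]
  ]
}}

```text
t: 8.8
tcp_pos: [0.5679, -0.0469, 0.0842]
tool_rot: [0.997, -0.08, -0.001, -0.0]
force: [0.4, -1.1, 0.1]
finger_gap: 0.003
gripper_force: 0.0
```

```bash
cat >> h.py <<'E'
def flat():
    s=manip.snapshot("scene"); W=cloud(s).reshape(-1,3); d=W[:,:2]-N; L=np.c_[d@X,d@Y,W[:,2]]*1e3
    C=s["image"].reshape(-1,3).astype(int)
    m=(abs(L[:,0])<54)&(L[:,1]>-80)&(L[:,1]<80)&(L[:,2]>92)&(L[:,2]<135)&(C.min(1)>110); L=L[m]
    for y in range(-80,80,20):
        k=(L[:,1]>=y)&(L[:,1]<y+20)
        if k.sum(): print(y,k.sum(),np.round(np.percentile(L[k,2],[5,50,95]),1))
    return s
E
python3 - <<'E'
from h import *
st(); flat()
E
```

```text
nest mm x,y,tcpz [-11.  -61.2  84.2] axes [[0.987, -0.159, -0.001], [-0.159, -0.987, 0.0], [-0.001, -0.0, -1.0]] F [ 0.4 -1.1  0.1] t 8.8 oh 0.014 q [-0.28  0.62  1.68  0.    0.84  1.45]
-80 40 [106.3 108.1 112.7]
-60 96 [103.5 105.3 111.1]
-40 110 [102.3 104.5 107.3]
-20 107 [102.  103.9 106.8]
0 110 [101.5 103.7 106.5]
20 108 [100.6 102.9 105.9]
40 107 [100.6 103.  106.1]
60 107 [ 99.5 103.5 105.4]
```

Emit:
{"name": "drive_tool", "arguments": {
  "plan": [
    [0, 0, 0.002, 0, 0, 0, -1],
    [0, 0, 0.002, 0, 0, 0, -1],
    [0, 0, 0.001, 0, 0, 0, -1],
    [0, 0, 0, 0, 0, 0, -1],
    [0, 0, 0, 0, 0, 0, -1]
  ]
}}

```text
t: 9.35
tcp_pos: [0.5683, -0.047, 0.0798]
tool_rot: [0.997, -0.08, -0.0, -0.0]
force: [0.4, -1.1, -0.1]
finger_gap: -0.001
gripper_force: 0.0
```

```bash
python3 - <<'E'
from h import *
st(); flat()
E
```

```text
nest mm x,y,tcpz [-10.5 -61.3  79.8] axes [[0.987, -0.159, -0.0], [-0.159, -0.987, 0.0], [-0.0, -0.0, -1.0]] F [ 0.4 -1.1 -0.1] t 9.35 oh 0.014 q [-0.28  0.63  1.68  0.    0.83  1.45]
-80 26 [101.7 103.8 106.9]
-60 84 [100.1 101.5 105.7]
-40 105 [ 99.5 101.2 104.5]
-20 102 [ 99.4 101.2 103.7]
0 103 [ 98.8 101.2 104.1]
20 103 [ 99.2 101.6 104.3]
40 103 [ 99.6 101.8 104.7]
60 106 [ 98.9 103.2 105.2]
```

Emit:
{"name": "drive_tool", "arguments": {
  "plan": [
    [0, 0, 0.002, 0, 0, 0, -1],
    [0, 0, 0, 0, 0, 0, -1],
    [0, 0, 0, 0, 0, 0, -1]
  ]
}}

```text
t: 9.7
tcp_pos: [0.5686, -0.0471, 0.0796]
tool_rot: [0.997, -0.08, 0.001, 0.0]
force: [-2.4, 0.4, 11.0]
finger_gap: 0.002
gripper_force: 5.5
```

The flap is on its stop (11 N), with its top at z 104, so the tip offset is 24.5 mm. Next: lift, retreat to the front of the drawer, and come down before the panel.

Emit:
{"name": "drive_tool", "arguments": {
  "plan": [
    [0, 0, -0.04, 0, 0, 0, -1],
    [0, 0, -0.042, 0, 0, 0, -1],
    [-0.035, -0.0155, 0, 0, 0, 0, -1],
    [-0.035, -0.0155, 0, 0, 0, 0, -1],
    [-0.035, -0.0155, 0, 0, 0, 0, -1],
    [-0.035, -0.015, 0, 0, 0, 0, -1],
    [0, 0, 0, 0, 0, 0, -1],
    [0, 0, 0, 0, 0, 0, -1]
  ]
}}

```text
t: 10.5
tcp_pos: [0.4398, 0.0363, 0.1601]
tool_rot: [0.997, -0.079, 0.001, 0.0]
force: [0.4, 0.2, -0.1]
finger_gap: -0.002
gripper_force: 0.0
```

```bash
python3 - <<'E'
from h import *
st(); flat()
E
```

```text
nest mm x,y,tcpz [-150.6    0.4  160.1] axes [[0.987, -0.158, 0.001], [-0.158, -0.987, -0.0], [0.001, 0.0, -1.0]] F [ 0.4  0.2 -0.1] t 10.5 oh 0.014 q [-0.17  0.36  1.93 -0.    0.85  1.56]
-80 98 [101.5 103.5 105.8]
-60 100 [ 99.3 101.5 104.4]
-40 104 [ 99.6 101.5 104.2]
-20 102 [ 99.4 101.6 104.4]
0 101 [ 99.3 101.4 104.2]
20 105 [ 99.3 101.1 104. ]
40 100 [ 99.9 102.3 105. ]
60 104 [ 97.2 103.3 105. ]
```

The flap stays flat. Now I'll descend in front of the panel and push gently.

Emit:
{"name": "drive_tool", "arguments": {
  "plan": [
    [0, 0, 0.037, 0, 0, 0, -1],
    [0, 0, 0.037, 0, 0, 0, -1],
    [0, 0, 0, 0, 0, 0, -1],
    [0.01, 0, 0, 0, 0, 0, -1],
    [0.01, 0, 0, 0, 0, 0, -1],
    [0.01, 0, 0, 0, 0, 0, -1],
    [0.01, 0, 0, 0, 0, 0, -1],
    [0.01, 0, 0, 0, 0, 0, -1],
    [0, 0, 0, 0, 0, 0, -1]
  ]
}}

```text
t: 11.45
tcp_pos: [0.4925, 0.0274, 0.0872]
tool_rot: [0.997, -0.08, 0.003, 0.0]
force: [0.6, -0.4, 0.4]
finger_gap: 0.003
gripper_force: 0.0
```

```bash
cat >> h.py <<'E'
def drawer():
    s=manip.snapshot("top"); W=cloud(s).reshape(-1,3); d=W[:,:2]-N; L=np.c_[d@X,d@Y,W[:,2]]*1e3; C=s["image"].reshape(-1,3).astype(int)
    m=(L[:,0]>-130)&(L[:,0]<85)&(abs(L[:,1])>70)&(abs(L[:,1])<112)&(L[:,2]>128)&(L[:,2]<143)&(C.min(1)>150); L=L[m]
    print("panel x",m.sum(),np.round(np.percentile(L[:,0],[5,50,95]),1) if m.sum() else None, "start was -103 mid")
    return s
E
python3 - <<'E'
from h import *
st(); save("t5",drawer()["image"],1.4)
E
```

```text
nest mm x,y,tcpz [-97.3   0.   87.2] axes [[0.987, -0.159, 0.006], [-0.159, -0.987, -0.001], [0.006, 0.0, -1.0]] F [ 0.6 -0.4  0.4] t 11.45 oh 0.014 q [-0.17  0.54  1.87  0.    0.72  1.56]
panel x 138 [-84.5 -77.8 -70.6] start was -103 mid
```

View pics/t5.png

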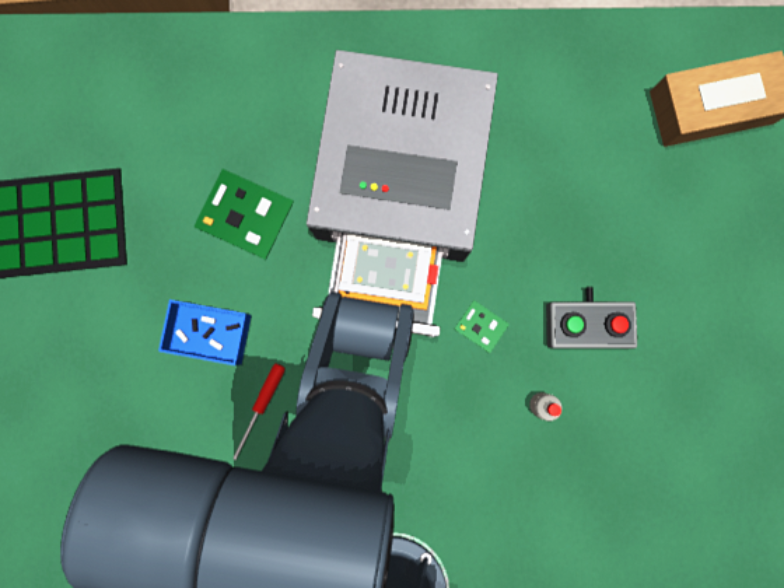

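The flap is flat over the board and the drawer has moved in about 25 mm, with about 145 mm left. I'll keep pushing.

Emit:
{"name": "drive_tool", "arguments": {
  "plan": [
    [0.008, 0, 0, 0, 0, 0, -1],
    [0.012, 0, 0, 0, 0, 0, -1],
    [0.014, 0, 0, 0, 0, 0, -1],
    [0.014, 0, 0, 0, 0, 0, -1],
    [0.014, 0, 0, 0, 0, 0, -1],
    [0.014, 0, 0, 0, 0, 0, -1],
    [0.014, 0, 0, 0, 0, 0, -1],
    [0.014, 0, 0, 0, 0, 0, -1],
    [0.014, 0, 0, 0, 0, 0, -1],
    [0.01, 0, 0, 0, 0, 0, -1]
  ]
}}

```text
t: 12.5
tcp_pos: [0.6151, 0.0079, 0.0859]
tool_rot: [0.997, -0.08, -0.001, -0.0]
force: [-4.4, 0.1, 2.5]
finger_gap: -0.001
gripper_force: 2.4
```

Emit:
{"name": "drive_tool", "arguments": {
  "plan": [
    [0.005, 0, 0, 0, 0, 0, -1],
    [0.003, 0, 0, 0, 0, 0, -1],
    [0.003, 0, 0, 0, 0, 0, -1],
    [0, 0, 0, 0, 0, 0, -1]
  ]
}}

```text
t: 12.9
tcp_pos: [0.6267, 0.0059, 0.0858]
tool_rot: [0.997, -0.08, 0.0, -0.0]
force: [-2.7, 0.6, 1.7]
finger_gap: 0.001
gripper_force: 1.3
```

```bash
python3 - <<'E'
from h import *
st(); drawer()
E
```

```text
nest mm x,y,tcpz [38.7  0.3 85.8] axes [[0.987, -0.159, 0.001], [-0.159, -0.987, 0.0], [0.001, -0.0, -1.0]] F [-2.7  0.6  1.7] t 12.9 oh 0.014 q [-0.17  0.68  1.53  0.    0.93  1.56]
panel x 132 [51.  57.8 64.9] start was -103 mid
```

About 9 mm to go. I'll creep until the stop is felt.

Emit:
{"name": "drive_tool", "arguments": {
  "plan": [
    [0.003, 0, 0, 0, 0, 0, -1],
    [0.002, 0, 0, 0, 0, 0, -1],
    [0.002, 0, 0, 0, 0, 0, -1],
    [0.001, 0, 0, 0, 0, 0, -1],
    [0, 0, 0, 0, 0, 0, -1],
    [0, 0, 0, 0, 0, 0, -1]
  ]
}}

```text
t: 13.55
tcp_pos: [0.6334, 0.0048, 0.0857]
tool_rot: [0.997, -0.08, -0.001, -0.0]
force: [-5.7, 1.2, 3.2]
finger_gap: -0.003
gripper_force: 2.9
```

Emit:
{"name": "drive_tool", "arguments": {
  "plan": [
    [0.001, 0, 0, 0, 0, 0, -1],
    [0.001, 0, 0, 0, 0, 0, -1],
    [0, 0, 0, 0, 0, 0, -1]
  ]
}}

```text
t: 13.85
tcp_pos: [0.6333, 0.0048, 0.0858]
tool_rot: [0.997, -0.08, -0.003, -0.0]
force: [-9.5, 2.1, 7.1]
finger_gap: -0.0
gripper_force: 4.8
```

Emit:
{"name": "drive_tool", "arguments": {
  "plan": [
    [0.002, 0, 0, 0, 0, 0, -1],
    [0.001, 0, 0, 0, 0, 0, -1],
    [0, 0, 0, 0, 0, 0, -1],
    [0, 0, 0, 0, 0, 0, -1]
  ]
}}

```text
t: 14.25
tcp_pos: [0.633, 0.0049, 0.0858]
tool_rot: [0.997, -0.079, -0.007, -0.0]
force: [-15.0, 2.3, 11.3]
finger_gap: 0.0
gripper_force: 7.7
```

```bash
python3 - <<'E'
from h import *
st(); drawer()
E
```

```text
nest mm x,y,tcpz [45.1  0.3 85.8] axes [[0.987, -0.158, -0.013], [-0.158, -0.987, 0.002], [-0.013, 0.0, -1.0]] F [-15.    2.3  11.3] t 14.25 oh 0.014 q [-0.17  0.69  1.5  -0.    0.96  1.56]
panel x 119 [57.8 64.  70.6] start was -103 mid
```

Emit:
{"name": "drive_tool", "arguments": {
  "plan": [
    [-0.02, 0, 0, 0, 0, 0, -1],
    [-0.03, 0, 0, 0, 0, 0, -1],
    [-0.03, 0, -0.03, 0, 0, 0, -1],
    [0, 0, -0.05, 0, 0, 0, -1],
    [0, 0.045, -0.02, 0, 0, 0, -1],
    [0, 0.045, 0, 0, 0, 0, -1],
    [0, 0.045, 0, 0, 0, 0, -1],
    [0, 0.045, 0, 0, 0, 0, -1],
    [0, 0.045, 0, 0, 0, 0, -1],
    [0, 0, 0, 0, 0, 0, -1]
  ]
}}

```text
t: 15.3
tcp_pos: [0.5265, -0.2133, 0.1866]
tool_rot: [0.997, -0.083, 0.003, 0.003]
force: [0.4, 0.3, 0.3]
finger_gap: -0.005
gripper_force: 0.0
```

```bash
python3 - <<'E'
from h import *
st(); s=drawer(); save("t6",s["image"][80:270,200:480],2.8)
W=cloud(s).reshape(-1,3); d=W[:,:2]-N; L=np.c_[d@X,d@Y,W[:,2]]*1e3
for lo,hi in((144,156),(128,142)):
  for y in(-100,-60,-20,20,60,100):
    m=(L[:,2]>lo)&(L[:,2]<hi)&(abs(L[:,1]-y)<10)&(L[:,0]>20)&(L[:,0]<200); 
    if m.sum(): print(lo,y,m.sum(),np.round(np.percentile(L[m,0],[0,2,98,100]),1))
E
```

```text
nest mm x,y,tcpz [ -25.2 -232.1  186.6] axes [[0.986, -0.165, 0.006], [-0.165, -0.986, -0.007], [0.007, 0.005, -1.0]] F [0.4 0.3 0.3] t 15.3 oh 0.014 q [-0.58  0.47  1.61 -0.    1.05  1.16]
panel x 196 [57.5 64.  70.5] start was -103 mid
144 -100 411 [ 71.1  74.1 197.5 199.9]
144 -60 402 [ 71.6  73.4 197.4 199.3]
144 -20 406 [ 71.5  73.7 197.8 199.5]
144 20 398 [ 71.   73.9 196.7 199.5]
144 60 392 [ 71.3  74.1 197.7 199.7]
144 100 403 [ 71.4  73.3 196.9 199.9]
128 -100 55 [56.8 57.2 71.9 74.1]
128 -60 51 [56.8 57.6 71.9 72.1]
128 -20 51 [57.5 57.5 71.3 71.4]
128 20 48 [57.2 57.5 71.3 72.3]
128 60 52 [57.1 57.6 71.7 72.1]
128 100 48 [57.2 57.3 71.9 72. ]
```

View pics/t6.png

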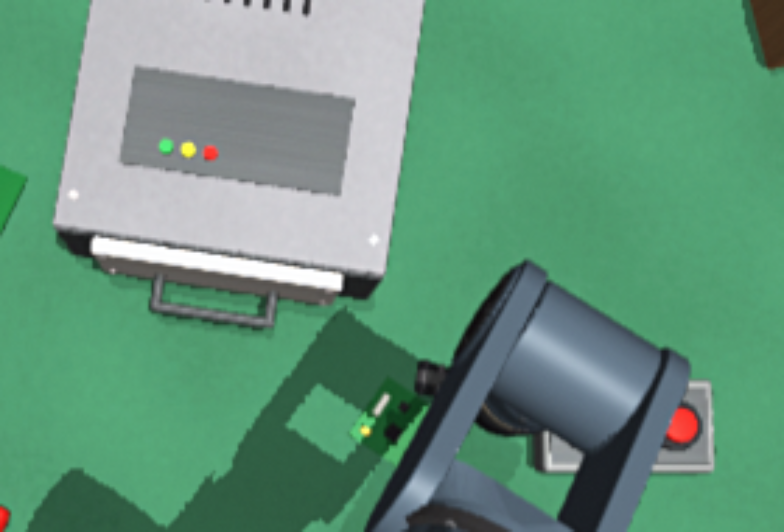

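The panel's inner face (x ≈ 72) meets the housing front (71 to 74), and the picture shows the drawer shut at (215,275). It is home. The start button is at (0.508, -0.348), top ≈ 0.067. Red is 84 mm away. I'll move above green.

Emit:
{"name": "drive_tool", "arguments": {
  "plan": [
    [0.001, 0.034, 0, 0, 0, 0, -1],
    [0.001, 0.034, 0, 0, 0, 0, -1],
    [0.001, 0.034, 0, 0, 0, 0, -1],
    [0.001, 0.034, 0, 0, 0, 0, -1],
    [0, 0, 0.03, 0, 0, 0, -1],
    [0, 0, 0.04, 0, 0, 0, -1],
    [0, 0, 0.035, 0, 0, 0, -1],
    [0, 0, 0.015, 0, 0, 0, -1],
    [0, 0, 0, 0, 0, 0, -1]
  ]
}}

```text
t: 16.25
tcp_pos: [0.5065, -0.3388, 0.0637]
tool_rot: [0.997, -0.079, -0.001, -0.001]
force: [1.0, -0.4, 1.1]
finger_gap: -0.001
gripper_force: 0.0
```

```bash
python3 - <<'E'
from h import *
q=st(); print(q["tcp_pos"]); s=manip.snapshot("scene"); save("s7",s["image"][140:240,110:210],5)
E
```

```text
nest mm x,y,tcpz [ -24.8 -359.2   63.7] axes [[0.987, -0.158, -0.003], [-0.158, -0.987, 0.003], [-0.003, -0.002, -1.0]] F [ 1.  -0.4  1.1] t 16.25 oh 0.014 q [-0.77  0.7   1.58  0.    0.87  0.96]
[ 0.50651396 -0.33884656  0.0636741 ]
```

View pics/s7.png

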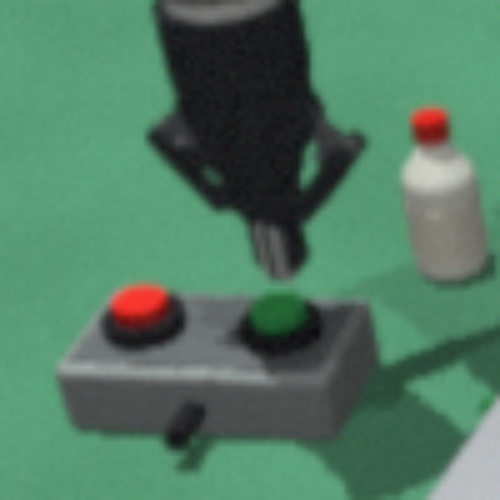

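The fingertip is at (278,270), just above the green button at (278,312). I'll shift about 8 mm to the centre and press.

Emit:
{"name": "drive_tool", "arguments": {
  "plan": [
    [0.003, 0.008, 0, 0, 0, 0, -1],
    [0, 0, 0.01, 0, 0, 0, -1],
    [0, 0, 0.008, 0, 0, 0, -1],
    [0, 0, 0.004, 0, 0, 0, -1],
    [0, 0, 0.002, 0, 0, 0, -1],
    [0, 0, 0.002, 0, 0, 0, -1],
    [0, 0, 0, 0, 0, 0, -1],
    [0, 0, 0, 0, 0, 0, -1]
  ]
}}

```text
t: 17.1
tcp_pos: [0.5082, -0.3487, 0.0401]
tool_rot: [0.997, -0.08, -0.0, -0.0]
force: [-1.9, 0.5, 4.0]
finger_gap: -0.0
gripper_force: 1.5
```

Emit:
{"name": "drive_tool", "arguments": {
  "plan": [
    [0, 0, 0.002, 0, 0, 0, -1],
    [0, 0, 0.002, 0, 0, 0, -1],
    [0, 0, 0.001, 0, 0, 0, -1],
    [0, 0, 0, 0, 0, 0, -1],
    [0, 0, 0, 0, 0, 0, -1]
  ]
}}

```text
t: 17.6
tcp_pos: [0.5084, -0.3488, 0.0366]
tool_rot: [0.997, -0.08, -0.0, 0.0]
force: [-3.9, 3.4, 14.3]
finger_gap: -0.002
gripper_force: 7.0
```

Bottomed out at 14 N, above the 5 N needed. Now releasing and retreating.

Emit:
{"name": "drive_tool", "arguments": {
  "plan": [
    [0, 0, -0.02, 0, 0, 0, -1],
    [0, 0, -0.04, 0, 0, 0, -1],
    [0, 0, -0.04, 0, 0, 0, -1],
    [-0.02, 0, -0.03, 0, 0, 0, -1],
    [0, 0, 0, 0, 0, 0, -1],
    [0, 0, 0, 0, 0, 0, -1],
    [0, 0, 0, 0, 0, 0, -1]
  ]
}}

```text
t: 18.3
tcp_pos: [0.4887, -0.3453, 0.1634]
tool_rot: [0.997, -0.08, -0.001, -0.001]
force: [-0.2, -0.0, 0.6]
finger_gap: 0.001
gripper_force: 0.0
```

```bash
python3 - <<'E'
from h import *
st(); drawer(); print(manip.sign_off())
E
```

```text
nest mm x,y,tcpz [ -41.4 -368.4  163.4] axes [[0.987, -0.159, -0.001], [-0.159, -0.987, 0.001], [-0.001, -0.001, -1.0]] F [-0.2 -0.   0.6] t 18.3 oh 0.014 q [-0.8   0.54  1.54  0.    1.06  0.93]
panel x 201 [57.6 63.9 71. ] start was -103 mid
the job is handed in; nothing more can be done
None
```

The job is handed in at about 18 s of the 51 s: flap folded flat, drawer pushed home, start button pressed to its stop and released; the sign-off returned no verdict, so whether it passed is not confirmed.

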